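# Pack the touch-up kit case

## Robot

A 7-joint arm with a two-finger parallel gripper is mounted at the origin on the work surface. World frame = base frame: x ahead of the robot, y to its left, z up, the work surface at z = 0. Lengths are in m, angles in rad, forces in N, time in s.
With the tool pointing down it reaches from about 0.4 to 0.85 m from the base axis. Payload 4.5 kg.
Tool frame: the origin (TCP) lies midway between the tips of the shut fingers; the grasp point (between the pads) lies r.grip_point_offset behind it (r.grip_point_offset is the distance from the TCP to the grasp point, in m); z points along the fingers, y is the line along which they close (so a half turn about z gives the same grasp; the last joint's range is limited). The gripper opens to 88 mm and grips with 3 to 60 N. Pads are 18 mm wide; open, the fingers measure 123 mm over their backs; the gripper's body (75 mm by 187 mm) begins 45 mm behind the grasp point.
Start: joints at [1.195, 0.689, -0.195, 1.565, 0.157, 0.902, -0.215], TCP at [0.249, -0.573, 0.239] pointing down, gripper open.
Joint ranges: [-3.01, 3.01], [-0.46, 2.08], [-1.47, 1.51], [0.13, 2.56], [-1, 4.14], [0.04, 2.09], [-2.66, 2.66]. Speed limits (rad/s): [2.57, 2.57, 3.14, 3.14, 3.14, 3.14, 3.14].

## Interface

Orientations are given as a unit quaternion [x, y, z, w].
In Python, from plant import r gives the robot as it stands.
- The arm moves only by the shell command python3 -m jog 'ROWS' [FORCE]. ROWS is JSON, a list of rows, each an object of numbers: "wx", "wy", "wz": the turn, a rotation vector about the world's x, y, z as a fraction of full scale; "dx", "dy", "dz": the shift along the world's x, y, z as a fraction of full scale; "hand": the closure, from 0 (fully open) to 1 (shut). In form: [{"wx": .., "wy": .., "wz": .., "dx": .., "dy": .., "dz": .., "hand": ..}, ...]. A call has 1 to 5 rows; each row shifts and turns the commanded pose from where the row before left it; what a row does not reach is not made up. Full scale, the value 1, is 0.25 m for a shift and 2 rad for a turn. A row lasts 1/12 s, in which the tool goes at most 41.7 mm and 7.16 degrees, less where a joint would pass 70% of its speed; a pose out of reach is approached as far as the arm can. A call with a number of a shift or a turn outside -1 to 1 is refused whole. A call with a gripper value outside its range is refused whole. The fingers move at their own pace and stop on an object; FORCE is the grip in N (left out, the last holds). Time passes only in rows, so rows that do not move let the fingers close. It gives the time, the measured TCP pose, the force, the opening and the grip force at its end, in the units of the state.
- r.get_state(): the state, without advancing time (a new reading comes with each control period).
- r.snapshot(name): name is "scene" or "top"; returns the picture (420x560x3 uint8, red, green, blue); there is no depth.
- r.camera_info(name): a dict with "mtx" (3x3 intrinsics, pixels), "R" (3x3) and "t" (3): a world point X has camera coordinates R X + t. Camera axes: x right, y down, z forward; pixel columns grow to the right and rows downward; lengths in m; the calibration is good to about 2 mm. A picture is of the moment at which its call begins. camera_info takes no time and is no camera call.
- r.finish_job(): hands the job in; it is judged then, once.
Trained networks look in the newest picture that a camera, given by its name, has taken for a name from the list of things; names that differ only in an ending like _2 or _b are one class to them, and where a whole thing is asked for, a point or a joint stands for the part that bears it (a point fixed in the world has none). Each returns a list of dicts, best first, with "p" (0 to 1); they miss things now and then, are a little off and sometimes report something else, mostly with a low value. They report only what shows in the picture. A call takes as long as a camera call. They do not tell look-alikes from the thing itself.
- r.search_frame(camera, query): "bbox" ([left, top, right, bottom] in pixels, round what is visible of it).
- r.masks_of(camera, query): "region" (420x560 bool, what is visible of it) and "bbox" ([left, top, right, bottom] in pixels, round what is visible of it).
The state is a dict: "clock": time; "q": joint angles; "qd": joint speeds; "joint_torque": joint torques, N m; "tool_pos": TCP position; "eef_rot": TCP orientation; "contact_force": force on the tool from outside, world axes, zero at the start; "moment": the same for the moment, N m; "opening": opening from 0.0 (shut) to 1.0 (fully open); "finger_force": force on a finger pad.
Only numpy, scipy, OpenCV 4.12 (cv2) and the standard library are available. Lean on these libraries where they do the work, as an engineer would, in place of code of your own. Each camera call takes 0.05 s, during which the arm holds its last target. There are 200 camera calls.

## Task

Pack the touch-up kit: stand the short tin, the short rectangular can and the small bottle upright in the blue case, each down in the nest with the recess shaped for it. Leave the tall tin and the tall can standing where they are - they are too high for the case - and then shut the lid fully down on the rim.

Things in the scene. Friction and masses are not known exactly. Their poses are not given: they have to be found in the camera images.
- tin: The short round steel lever-lid paint tin with a white label, standing: 56 mm diameter (58 mm at the seams), 64 mm high. Loose, 0.12 to 0.21 kg. Origin: centre of its underside; z points up out of it.
- tall_tin: Look-alike of the short tin, the same diameter (56 mm) and finish but 108 mm high. Loose, 0.28 kg. It does not belong in the kit. Origin: centre of its underside; z points up out of it.
- can: The short rectangular steel can with a white label and a small black screw cap, standing: 56 mm (own x) x 34 mm (own y), 58 mm high to its shoulder and 72 mm to the top of the cap (22 mm diameter, 12 mm off centre towards +x). Loose, 0.10 to 0.17 kg. Origin: centre of its underside; z points up out of it.
- tall_can: Look-alike of the short can, the same 56 x 34 mm plan, finish and cap but 108 mm to its shoulder and 122 mm to the cap's top. Loose, 0.21 kg. It does not belong in the kit. Origin: centre of its underside; z points up out of it.
- bottle: The small round white plastic bottle with a black screw cap, standing: body 40 mm diameter and 56 mm high, then a sloping shoulder to 61 mm, cap 25 mm diameter, 74 mm high in all. Loose, 0.06 to 0.10 kg. Origin: centre of its underside; z points up out of it.
- nest_large: Fixed grey plastic nest on the case floor, 120 (own x) x 100 (own y) x 30 mm high, one of three alike side by side along the case; their order varies. Centred in it, a recess 18 mm deep, round, 74 mm diameter (the largest round one): the place of the short tin. Origin: centre of its underside; recess floor at z = 12 mm.
- nest_slot: Fixed grey plastic nest on the case floor, 120 (own x) x 100 (own y) x 30 mm high, one of three alike side by side along the case; their order varies. Centred in it, a recess 18 mm deep, rectangular, 74 mm along own x by 52 mm along own y: the place of the short can, whose 56 mm side lies along the 74 mm side (either way round). Origin: centre of its underside; recess floor at z = 12 mm.
- nest_small: Fixed grey plastic nest on the case floor, 120 (own x) x 100 (own y) x 30 mm high, one of three alike side by side along the case; their order varies. Centred in it, a recess 18 mm deep, round, 56 mm diameter (the smaller round one): the place of the small bottle. Origin: centre of its underside; recess floor at z = 12 mm.
- case: The open blue plastic kit case, fixed to the bench: outside 136 mm deep (own x), 316 mm wide (own y), rim 95 mm high, walls and floor 5 mm thick, so the nests stand at z = 5 mm. Origin: centre of its underside; its +x side is the hinge side, away from the robot. The lid's hinge axis runs along own y at x = +68 mm, z = 95 mm.
- lid (a joint): Lid angle in rad: 0 shut flat on the rim, 1.57 straight up, at most 1.95. Flat blue plate, 136 mm from hinge to free edge, 316 mm wide, 8 mm thick (its underside level with the rim when shut), 0.2 kg. Stiff hinge: it stays about where it is left; 2 to 4 N at the free edge move it. No latch to work. When open, its outer face looks away from the robot.
Mind the look-alikes: they are no part of the job. Leave any orange, red or yellow look-alike of the tall_can alone.

How it is judged:
By the outcome, as a careful person would: the job done as asked, in the order asked, and still so for the second after the job is handed in, with the robot touching nothing.
It also fails if it takes over 125 s, if anything falls off the work surface, if the arm or the gripper's body presses on something with over 40 N, if the wrist force passes 120 N, or if a joint passes its speed limit or range.

## Working session

There is one attempt and no reset: what is moved stays moved. The work goes in short steps, Python scripts to look and compute and a shell command to move; the robot and the scene stay as the last step left them, time stands still between calls to the robot, and variables do not carry over. Pictures are saved under pics/ and viewed, at most 15 in all, crops included, and the job is handed in when it is done.

```bash
ls; mkdir -p pics
python3 - <<'E'
from plant import r
import cv2,numpy as np
for c in("scene","top"):
    cv2.imwrite(f"pics/{c}0.png",r.snapshot(c)[...,::-1])
    i=r.camera_info(c);print(c,np.round(i["mtx"],1).tolist(),np.round(i["R"],3).tolist(),np.round(i["t"],3).tolist())
print(r.get_state(),r.grip_point_offset)
E
```

```text
pics
scene [[380.5, 0.0, 275.6], [0.0, 380.5, 212.6], [0.0, 0.0, 1.0]] [[0.94, 0.342, -0.008], [0.3, -0.835, -0.461], [-0.164, 0.431, -0.887]] [-0.546, -0.124, 1.029]
top [[434.5, 0.0, 277.6], [0.0, 434.5, 199.8], [0.0, 0.0, 1.0]] [[0.02, -1.0, -0.02], [-0.998, -0.018, -0.056], [0.056, 0.021, -0.998]] [-0.022, 0.591, 0.962]
{'clock': 0.1, 'q': array([ 1.19479809,  0.68990996, -0.19449642,  1.56622873,  0.15732356,
        0.90255156, -0.21509532]), 'qd': array([-0.00154714, -0.00081486,  0.00151156, -0.00212628, -0.00037257,
        0.00024108,  0.00037737]), 'joint_torque': array([-3.55860575e-03, -5.28500962e+01, -1.27151873e+00, -1.53836846e+01,
       -5.24744054e-02,  1.97703383e-03,  2.87442424e-05]), 'tool_pos': array([ 0.2487236 , -0.57274536,  0.23798653]), 'eef_rot': array([ 9.79073431e-01,  2.03505502e-01, -2.52813745e-04, -8.14539002e-04]), 'contact_force': array([-0.22116387,  0.17113789, -0.65990219]), 'moment': array([ 0.02864381,  0.00813355, -0.05395467]), 'finger_force': 0.0, 'opening': 1.0001938328807212} 0.0187
```

View pics/scene0.png

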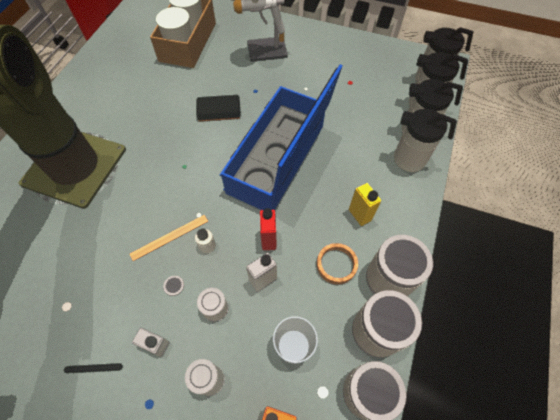

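View pics/top0.png

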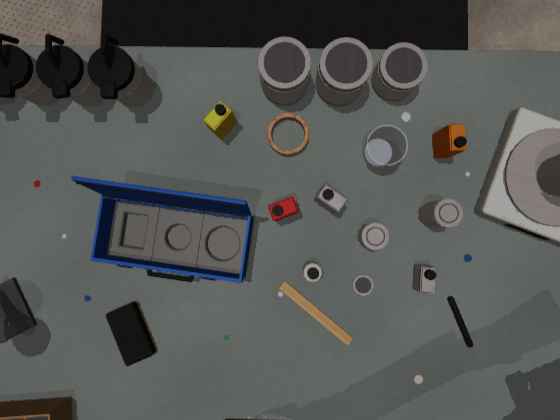

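Scene picture: candidates for the tin are at scene (211,303) and (203,377), which are top (375,236) and (446,213). For the can, grey ones are at scene (262,272) and (151,342), which are top (331,198) and (426,278); red (268,230), yellow (365,203) and orange (278,413) are decoys. The bottle is at scene (204,240), top (313,272). The case has the slot, small and large nests from left to right in the top view, at (133,230), (178,237) and (223,243).

```bash
cat > h.py <<'E'
from plant import r
import cv2,numpy as np
from scipy.optimize import least_squares
I={c:r.camera_info(c) for c in("scene","top")}
def proj(c,X):
    i=I[c];p=(np.atleast_2d(X)@np.array(i["R"]).T+i["t"])@np.array(i["mtx"]).T
    return p[:,:2]/p[:,2:]
def onz(c,px,z):
    i=I[c];R=np.array(i["R"]);o=-R.T@i["t"];d=R.T@np.linalg.inv(i["mtx"])@[*px,1.]
    return o+d*(z-o[2])/d[2]
def tri(a,b):
    f=lambda X:np.r_[(proj("scene",X)-a)[0],(proj("top",X)-b)[0]]
    s=least_squares(f,[.5,-.2,.05]);return s.x.round(4),s.fun.round(1)
E
python3 - <<'E'
from h import *
for n,a,b in[("tinA",(211,300),(375,236)),("tinB",(202,374),(449,213)),("canA cap",(265,260),(326,191)),("canB cap",(151,341),(430,274)),("bottle cap",(204,234),(313,272))]:
    print(n,*tri(a,b))
S={}
for c in("scene","top"):
    r.snapshot(c)
    for q in("tin","can","bottle","case","nest_large","nest_slot","nest_small","lid"):
        for m in r.masks_of(c,q):
            if m["p"]>.3: print(c,q,round(m["p"],2),np.round(m["bbox"]).astype(int).tolist(),int(m["region"].sum()))
t=r.snapshot("top")[...,::-1]; s=r.snapshot("scene")[...,::-1]
a=cv2.resize(t[170:300,290:470],None,fx=4.4,fy=4.4,interpolation=2)
cv2.imwrite("pics/ct.png",a)
cv2.imwrite("pics/cs.png",cv2.resize(s[215:400,120:300],None,fx=3.2,fy=3.2,interpolation=2))
cv2.imwrite("pics/cc.png",cv2.resize(t[170:290,65:260],None,fx=4,fy=4,interpolation=2))
E
```

```text
tinA [ 0.5173 -0.2178  0.0701] [-0.7  0.1 -0.4 -0.6]
tinB [ 0.5687 -0.3537  0.1185] [-1.5  0.2 -0.9 -1.4]
canA cap [ 0.6029 -0.1114  0.1169] [ 1.5 -0.2  0.7  1.4]
canB cap [ 0.4403 -0.3324  0.0715] [-0.6  0.1 -0.4 -0.6]
bottle cap [ 0.44   -0.0879  0.0723] [-1.1  0.1 -0.5 -0.9]
scene tin 0.83 [200, 286, 229, 322] 754
scene can 0.73 [268, 106, 310, 138] 802
scene can 0.68 [132, 330, 170, 358] 610
scene bottle 0.63 [197, 230, 220, 250] 383
scene case 0.77 [215, 66, 340, 210] 5173
scene nest_large 0.92 [231, 157, 277, 189] 898
scene nest_slot 0.59 [268, 104, 308, 139] 821
scene nest_small 0.68 [248, 130, 290, 167] 915
scene lid 0.87 [270, 66, 339, 196] 1504
top tin 0.57 [357, 223, 390, 252] 736
top can 0.84 [411, 264, 433, 291] 586
top bottle 0.64 [304, 260, 325, 280] 308
top bottle 0.52 [71, 174, 255, 282] 5897
top case 0.95 [71, 174, 254, 284] 5609
top nest_large 0.65 [195, 215, 247, 274] 2403
top nest_slot 0.88 [109, 202, 160, 263] 2423
top nest_small 0.71 [150, 206, 204, 266] 2452
top nest_small 0.67 [72, 176, 251, 285] 6123
top lid 0.89 [72, 176, 251, 218] 2740
```

View pics/ct.png

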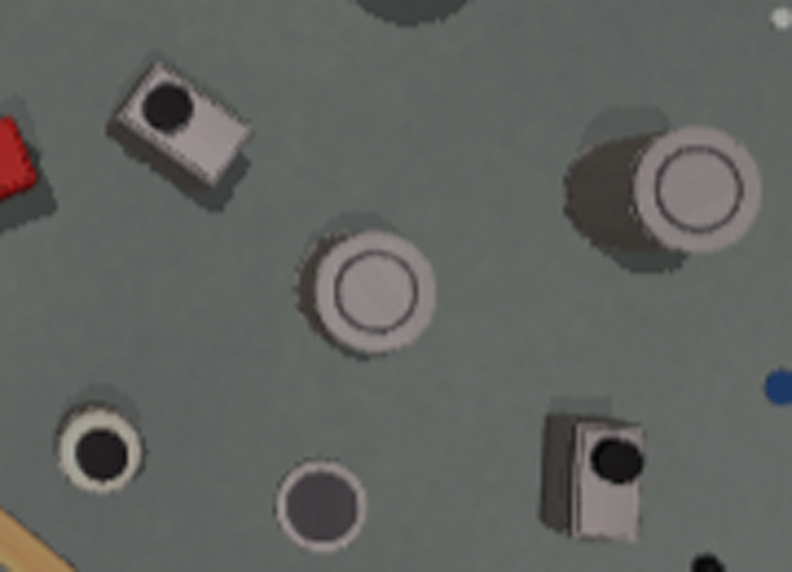

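View pics/cs.png

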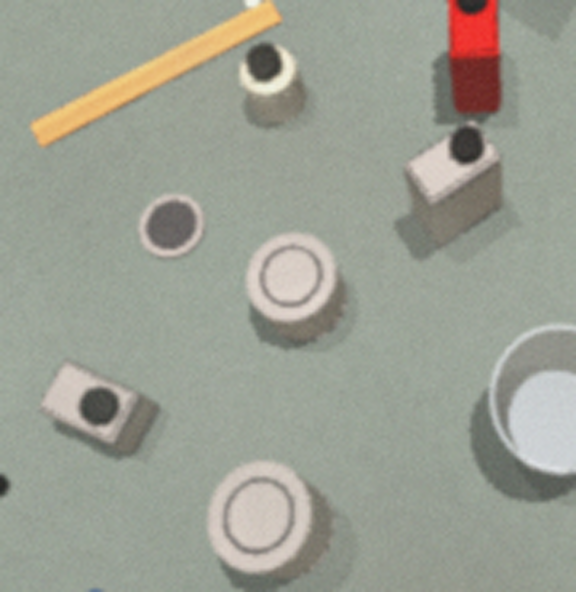

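View pics/cc.png

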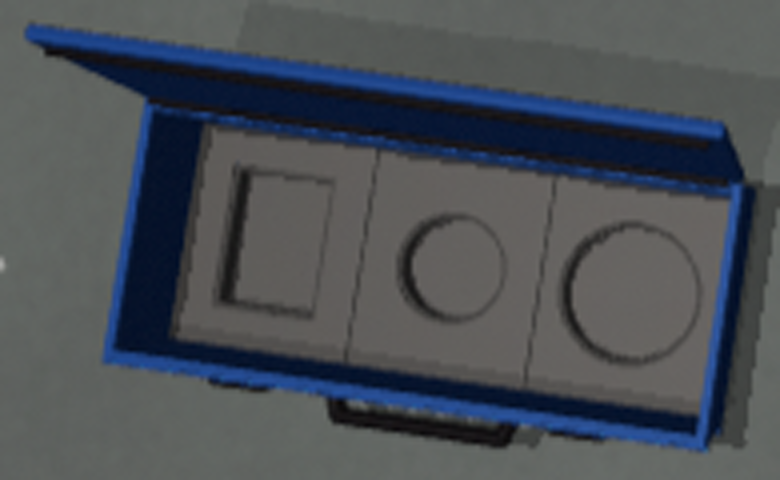

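Crops: the short tin is tin A at top (375,236) with its lid at 0.070 m; tin B at (449,213) comes out at 0.118 m, so it is the tall one. The short can is can B at top (426,278) with its cap at 0.072 m; can A at (331,198) is tall at 0.117 m. The small flat disc at (363,285) is neither. The bottle's cap is at (313,273). Next I work out the case pose and the object poses.

Run:
```python
from h import *
c4=lambda p:np.array(p)/4+[65,170]
L=[((68,158,95),(148,102)),((-68,158,95),(106,360)),((-68,-158,95),(705,449)),((68,-158,95),(745,185)),
((0,100,35),(276,242)),((0,0,35),(455,268)),((0,-100,35),(632,293)),((60,150,35),(205,126)),((-60,150,35),(173,338)),((60,-150,35),(733,198))]
P=np.array([a for a,_ in L])/1000.;U=np.array([c4(b) for _,b in L])
def W(v,P=P):
    c,s=np.cos(v[2]),np.sin(v[2]);return np.c_[v[0]+c*P[:,0]-s*P[:,1],v[1]+s*P[:,0]+c*P[:,1],P[:,2]]
s=least_squares(lambda v:(proj("top",W(v))-U).ravel(),[.55,.2,-.1],loss="soft_l1")
print("case",s.x.round(4),np.degrees(s.x[2]).round(2));print((proj("top",W(s.x))-U).round(1).tolist())
print("scene px rim, recess",proj("scene",W(s.x))[:7].round().tolist())
print("recess (slot,small,large)",W(s.x,np.array([[0,.1,.017],[0,0,.017],[0,-.1,.017]])).round(4).tolist())
# lid angle: top-view free edge outer corners ~
for th in np.arange(1.4,1.96,.1):
    d=lambda y:[.068-.136*np.cos(th),y,.095+.136*np.sin(th)]
    Q=W(s.x,np.array([d(.158),d(-.158)]));print(round(th,2),proj("top",Q).round().tolist(),proj("scene",Q).round().tolist(),Q[:,0].round(3))
c5=lambda p:np.array(p)/4.4+[290,170]
print("tin",onz("top",c5((375.5,292.5)),.064).round(4),onz("scene",np.array((292,278))/3.2+[120,215],.064).round(4))
print("bottle",onz("top",c5((101,455)),.074).round(4),onz("scene",np.array((264,62))/3.2+[120,215],.074).round(4))
C=[onz("top",c5(p),.058)[:2] for p in((575,424),(645,426),(637,541),(573,538))]
print("can",np.mean(C,0).round(4),"cap",onz("top",c5((617,460)),.072).round(4),"yaw",np.degrees(np.arctan2(*((C[0]+C[1]-C[2]-C[3])[::-1]))).round(1),
 [np.linalg.norm(C[i]-C[i-1]).round(4) for i in range(4)])
D=[onz("scene",np.array(p)/3.2+[120,215],.058)[:2] for p in((70,362),(143,402),(112,446),(41,407))]
print("can scene",np.mean(D,0).round(4),np.degrees(np.arctan2(*((D[1]+D[2]-D[0]-D[3])[::-1]))).round(1))
```

```text
case [ 0.5038  0.2065 -0.1198] -6.86
[[-0.2, -0.4], [-0.3, 0.0], [0.7, -0.5], [0.1, -0.1], [-0.0, 0.4], [-0.3, 0.2], [0.1, 0.3], [-0.1, -0.5], [-0.7, 0.2], [1.2, 0.2]]
scene px rim, recess [[325.0, 103.0], [279.0, 87.0], [219.0, 174.0], [270.0, 197.0], [291.0, 125.0], [275.0, 152.0], [257.0, 180.0]]
recess (slot,small,large) [[0.5158, 0.3058, 0.017], [0.5038, 0.2065, 0.017], [0.4919, 0.1072, 0.017]]
1.4 [[68.0, 203.0], [243.0, 228.0]] [[322.0, 59.0], [258.0, 159.0]] [0.567 0.53 ]
1.5 [[69.0, 195.0], [244.0, 220.0]] [[327.0, 60.0], [264.0, 161.0]] [0.581 0.543]
1.6 [[70.0, 188.0], [245.0, 212.0]] [[333.0, 62.0], [270.0, 163.0]] [0.594 0.556]
1.7 [[71.0, 180.0], [247.0, 205.0]] [[338.0, 64.0], [276.0, 166.0]] [0.608 0.57 ]
1.8 [[73.0, 173.0], [248.0, 197.0]] [[343.0, 67.0], [282.0, 169.0]] [0.621 0.583]
1.9 [[75.0, 166.0], [249.0, 190.0]] [[348.0, 70.0], [288.0, 173.0]] [0.634 0.596]
tin [ 0.5149 -0.2205  0.064 ] [ 0.519  -0.2194  0.064 ]
bottle [ 0.4354 -0.0889  0.074 ] [ 0.44   -0.0893  0.074 ]
can [ 0.426  -0.3336] cap [ 0.4381 -0.3335  0.072 ] yaw -2.5 [np.float64(0.0545), np.float64(0.0335), np.float64(0.0551), np.float64(0.0306)]
can scene [ 0.4322 -0.3335] -5.9
```

Tool closing line goes to the case's y direction (−97° from −66.5°), which also suits the can. I move above the short can first.

```bash
python3 -m jog '[{"dx":0.09,"dy":0.12,"wz":-0.053,"hand":0},{"dx":0.09,"dy":0.12,"wz":-0.053,"hand":0},{"dx":0.09,"dy":0.12,"wz":-0.053,"hand":0},{"dx":0.09,"dy":0.12,"wz":-0.053,"hand":0},{"dx":0.09,"dy":0.12,"wz":-0.053,"hand":0}]' 25
python3 -m jog '[{"dx":0.09,"dy":0.12,"hand":0},{"dx":0.09,"dy":0.12,"hand":0},{"dx":0.09,"dy":0.12,"hand":0},{"hand":0},{"hand":0}]'
```

```text
invalid input
invalid input
```

```bash
python3 -m jog '[{"wx":0,"wy":0,"wz":-0.053,"dx":0.09,"dy":0.12,"dz":0,"hand":0},{"wx":0,"wy":0,"wz":-0.053,"dx":0.09,"dy":0.12,"dz":0,"hand":0},{"wx":0,"wy":0,"wz":-0.053,"dx":0.09,"dy":0.12,"dz":0,"hand":0},{"wx":0,"wy":0,"wz":-0.053,"dx":0.09,"dy":0.12,"dz":0,"hand":0},{"wx":0,"wy":0,"wz":-0.053,"dx":0.09,"dy":0.12,"dz":0,"hand":0}]' 25
```

```text
clock: 1.52
tool_pos: [0.3624, -0.4219, 0.2389]
eef_rot: [0.998, -0.063, 0.0, 0.0]
contact_force: [1.6, -0.8, -0.6]
opening: 1.002
finger_force: 0.0
```

```bash
python3 -m jog '[{"wx":0,"wy":0,"wz":0,"dx":0.089,"dy":0.118,"dz":0,"hand":0},{"wx":0,"wy":0,"wz":0,"dx":0.089,"dy":0.118,"dz":0,"hand":0},{"wx":0,"wy":0,"wz":0,"dx":0.089,"dy":0.118,"dz":0,"hand":0},{"wx":0,"wy":0,"wz":0,"dx":0,"dy":0,"dz":-0.1,"hand":0},{"wx":0,"wy":0,"wz":0,"dx":0,"dy":0,"dz":-0.1,"hand":0}]' 
python3 -m jog '[{"wx":0,"wy":0,"wz":0,"dx":0,"dy":0,"dz":-0.12,"hand":0},{"wx":0,"wy":0,"wz":0,"dx":0,"dy":0,"dz":0,"hand":0}]'
python3 - <<'E'
from h import *
t=r.snapshot("top")[...,::-1]; s=r.snapshot("scene")[...,::-1]
cv2.imwrite("pics/a.png",np.hstack([cv2.resize(t[190:340,360:510],(400,400)),cv2.resize(s[270:420,80:230],(400,400))]))
E
```

```text
clock: 1.93
tool_pos: [0.4321, -0.3324, 0.1896]
eef_rot: [0.998, -0.057, 0.003, 0.0]
contact_force: [0.1, -0.6, 0.4]
opening: 1.0
finger_force: 0.0
clock: 2.1
tool_pos: [0.426, -0.3324, 0.1546]
eef_rot: [0.998, -0.059, -0.004, -0.002]
contact_force: [-0.2, 0.6, 0.2]
opening: 0.998
finger_force: 0.0
```

View pics/a.png

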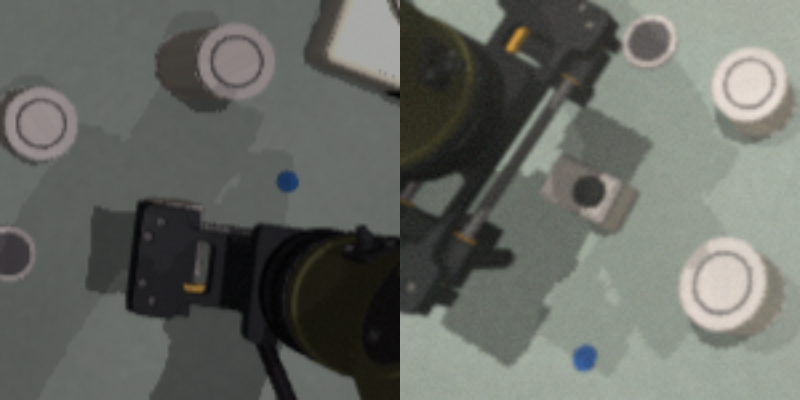

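The gripper straddles the short can (right half, can at about (590,190) below the fingers). I descend.

```bash
python3 -m jog '[{"wx":0,"wy":0,"wz":0,"dx":0,"dy":0,"dz":-0.14,"hand":0},{"wx":0,"wy":0,"wz":0,"dx":0,"dy":0,"dz":-0.14,"hand":0},{"wx":0,"wy":0,"wz":0,"dx":0,"dy":0,"dz":-0.14,"hand":0},{"wx":0,"wy":0,"wz":0,"dx":0,"dy":0,"dz":0,"hand":0},{"wx":0,"wy":0,"wz":0,"dx":0,"dy":0,"dz":0,"hand":0}]'
```

```text
clock: 2.62
tool_pos: [0.4283, -0.335, 0.0542]
eef_rot: [0.998, -0.06, -0.0, -0.0]
contact_force: [-0.5, 0.2, 0.2]
opening: 0.997
finger_force: 0.0
```

```bash
python3 -m jog '[{"wx":0,"wy":0,"wz":0,"dx":0,"dy":0,"dz":-0.066,"hand":0},{"wx":0,"wy":0,"wz":0,"dx":0,"dy":0,"dz":-0.066,"hand":0},{"wx":0,"wy":0,"wz":0,"dx":0,"dy":0,"dz":0,"hand":0},{"wx":0,"wy":0,"wz":0,"dx":0,"dy":0,"dz":0,"hand":0.8},{"wx":0,"wy":0,"wz":0,"dx":0,"dy":0,"dz":0,"hand":1}]' 20
python3 -m jog '[{"wx":0,"wy":0,"wz":0,"dx":0,"dy":0,"dz":0,"hand":1},{"wx":0,"wy":0,"wz":0,"dx":0,"dy":0,"dz":0,"hand":1},{"wx":0,"wy":0,"wz":0,"dx":0,"dy":0,"dz":0,"hand":1},{"wx":0,"wy":0,"wz":0,"dx":0,"dy":0,"dz":0,"hand":1},{"wx":0,"wy":0,"wz":0,"dx":0,"dy":0,"dz":0,"hand":1}]' 20
python3 -m jog '[{"wx":0,"wy":0,"wz":0,"dx":0,"dy":0,"dz":0,"hand":1},{"wx":0,"wy":0,"wz":0,"dx":0,"dy":0,"dz":0,"hand":1},{"wx":0,"wy":0,"wz":0,"dx":0,"dy":0,"dz":0,"hand":1},{"wx":0,"wy":0,"wz":0,"dx":0,"dy":0,"dz":0,"hand":1},{"wx":0,"wy":0,"wz":0,"dx":0,"dy":0,"dz":0,"hand":1}]' 20
```

```text
clock: 3.03
tool_pos: [0.4296, -0.3359, 0.0233]
eef_rot: [0.998, -0.06, 0.002, 0.001]
contact_force: [0.4, -0.4, 0.2]
opening: 0.875
finger_force: 0.0
clock: 3.45
tool_pos: [0.4283, -0.3348, 0.0209]
eef_rot: [0.998, -0.06, 0.0, 0.0]
contact_force: [-0.4, 0.2, 0.2]
opening: 0.494
finger_force: 0.0
clock: 3.87
tool_pos: [0.4283, -0.3347, 0.0207]
eef_rot: [0.998, -0.06, -0.0, -0.0]
contact_force: [-0.3, 0.3, 1.2]
opening: 0.389
finger_force: 19.5
```

Gripped (34 mm). Lift and carry to the slot nest.

```bash
python3 -m jog '[{"wx":0,"wy":0,"wz":0,"dx":0,"dy":0,"dz":0.1,"hand":1},{"wx":0,"wy":0,"wz":0,"dx":0,"dy":0,"dz":0.15,"hand":1},{"wx":0,"wy":0,"wz":0,"dx":0,"dy":0,"dz":0.15,"hand":1},{"wx":0,"wy":0,"wz":0,"dx":0,"dy":0,"dz":0.15,"hand":1},{"wx":0,"wy":0,"wz":0,"dx":0,"dy":0,"dz":0.1,"hand":1}]' 20
python3 -m jog '[{"wx":0,"wy":0,"wz":0,"dx":0.01,"dy":0.08,"dz":0,"hand":1},{"wx":0,"wy":0,"wz":0,"dx":0.02,"dy":0.14,"dz":0,"hand":1},{"wx":0,"wy":0,"wz":0,"dx":0.02,"dy":0.14,"dz":0,"hand":1},{"wx":0,"wy":0,"wz":0,"dx":0.02,"dy":0.14,"dz":0,"hand":1},{"wx":0,"wy":0,"wz":0,"dx":0.02,"dy":0.14,"dz":0,"hand":1}]' 20
python3 -m jog '[{"wx":0,"wy":0,"wz":0,"dx":0.02,"dy":0.14,"dz":0,"hand":1},{"wx":0,"wy":0,"wz":0,"dx":0.02,"dy":0.14,"dz":0,"hand":1},{"wx":0,"wy":0,"wz":0,"dx":0.02,"dy":0.14,"dz":0,"hand":1},{"wx":0,"wy":0,"wz":0,"dx":0.02,"dy":0.14,"dz":0,"hand":1},{"wx":0,"wy":0,"wz":0,"dx":0.02,"dy":0.08,"dz":0,"hand":1}]' 20
```

```text
clock: 4.28
tool_pos: [0.4287, -0.3353, 0.1862]
eef_rot: [0.998, -0.06, 0.001, 0.001]
contact_force: [0.8, -0.6, -1.7]
opening: 0.389
finger_force: 19.5
clock: 4.7
tool_pos: [0.4504, -0.1733, 0.1831]
eef_rot: [0.998, -0.06, -0.0, -0.0]
contact_force: [1.6, -0.3, -1.2]
opening: 0.388
finger_force: 19.5
clock: 5.12
tool_pos: [0.4754, -0.0101, 0.1829]
eef_rot: [0.998, -0.058, -0.001, -0.001]
contact_force: [0.5, -0.1, -1.6]
opening: 0.389
finger_force: 19.5
```

```bash
python3 -m jog '[{"wx":0,"wy":0,"wz":0,"dx":0.01,"dy":0.14,"dz":0,"hand":1},{"wx":0,"wy":0,"wz":0,"dx":0.02,"dy":0.14,"dz":0,"hand":1},{"wx":0,"wy":0,"wz":0,"dx":0.02,"dy":0.14,"dz":0,"hand":1},{"wx":0,"wy":0,"wz":0,"dx":0.02,"dy":0.14,"dz":0,"hand":1},{"wx":0,"wy":0,"wz":0,"dx":0.02,"dy":0.14,"dz":0,"hand":1}]' 20
python3 -m jog '[{"wx":0,"wy":0,"wz":0,"dx":0.02,"dy":0.14,"dz":0,"hand":1},{"wx":0,"wy":0,"wz":0,"dx":0.02,"dy":0.14,"dz":0,"hand":1},{"wx":0,"wy":0,"wz":0,"dx":0.02,"dy":0.14,"dz":0,"hand":1},{"wx":0,"wy":0,"wz":0,"dx":0.02,"dy":0.14,"dz":0,"hand":1}]' 20
python3 -m jog '[{"wx":0,"wy":0,"wz":0,"dx":0,"dy":0,"dz":0,"hand":1},{"wx":0,"wy":0,"wz":0,"dx":0,"dy":0,"dz":0,"hand":1},{"wx":0,"wy":0,"wz":0,"dx":0,"dy":0,"dz":0,"hand":1},{"wx":0,"wy":0,"wz":0,"dx":0,"dy":0,"dz":0,"hand":1}]' 20
python3 - <<'E'
from h import *
t=r.snapshot("top")[...,::-1]; s=r.snapshot("scene")[...,::-1]
cv2.imwrite("pics/b.png",np.hstack([cv2.resize(t[160:310,60:210],(400,400)),cv2.resize(s[50:200,200:350],(400,400))]))
E
```

```text
clock: 5.53
tool_pos: [0.4979, 0.1619, 0.183]
eef_rot: [0.998, -0.06, -0.0, 0.0]
contact_force: [-0.0, -0.7, -1.2]
opening: 0.389
finger_force: 19.5
clock: 5.87
tool_pos: [0.5177, 0.3018, 0.1828]
eef_rot: [0.998, -0.06, -0.0, 0.0]
contact_force: [-0.4, -0.2, -1.7]
opening: 0.39
finger_force: 19.5
clock: 6.2
tool_pos: [0.5182, 0.2981, 0.183]
eef_rot: [0.998, -0.061, -0.0, 0.001]
contact_force: [-0.9, -0.2, -2.0]
opening: 0.392
finger_force: 19.5
```

View pics/b.png

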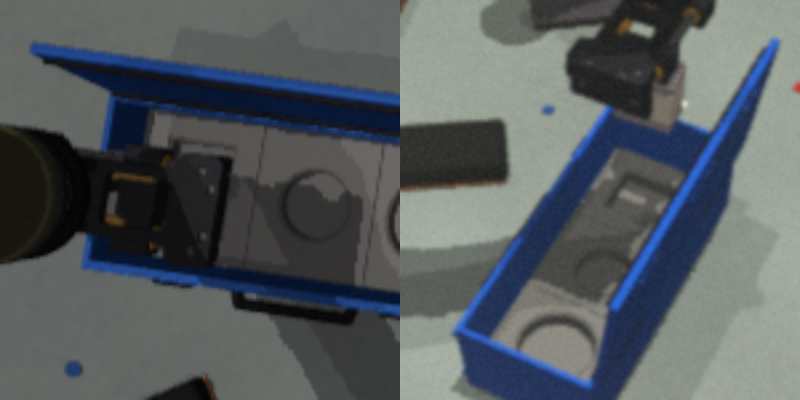

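The can hangs over the slot nest; y is 8 mm short. I correct and lower in stages.

```bash
python3 -m jog '[{"wx":0,"wy":0,"wz":0,"dx":0,"dy":0.032,"dz":0,"hand":1},{"wx":0,"wy":0,"wz":0,"dx":0,"dy":0,"dz":-0.1,"hand":1},{"wx":0,"wy":0,"wz":0,"dx":0,"dy":0,"dz":-0.12,"hand":1},{"wx":0,"wy":0,"wz":0,"dx":0,"dy":0,"dz":-0.12,"hand":1},{"wx":0,"wy":0,"wz":0,"dx":0,"dy":0,"dz":0,"hand":1}]' 20
python3 -m jog '[{"wx":0,"wy":0,"wz":0,"dx":0,"dy":0,"dz":0,"hand":1},{"wx":0,"wy":0,"wz":0,"dx":0,"dy":0,"dz":0,"hand":1}]' 20
```

```text
clock: 6.72
tool_pos: [0.5147, 0.3067, 0.0934]
eef_rot: [0.998, -0.06, -0.004, 0.003]
contact_force: [-0.4, -0.9, -2.7]
opening: 0.387
finger_force: 19.5
clock: 6.88
tool_pos: [0.5194, 0.3086, 0.0996]
eef_rot: [0.998, -0.06, 0.001, -0.001]
contact_force: [0.2, -0.2, -1.0]
opening: 0.387
finger_force: 19.5
```

Run:
```python
from h import *
t=r.snapshot("top")[...,::-1]; s=r.snapshot("scene")[...,::-1]
cv2.imwrite("pics/c.png",np.hstack([cv2.resize(t[180:280,80:180],(400,400)),cv2.resize(s[70:170,240:340],(400,400))]))
```

```text
(no output)
```

View pics/c.png

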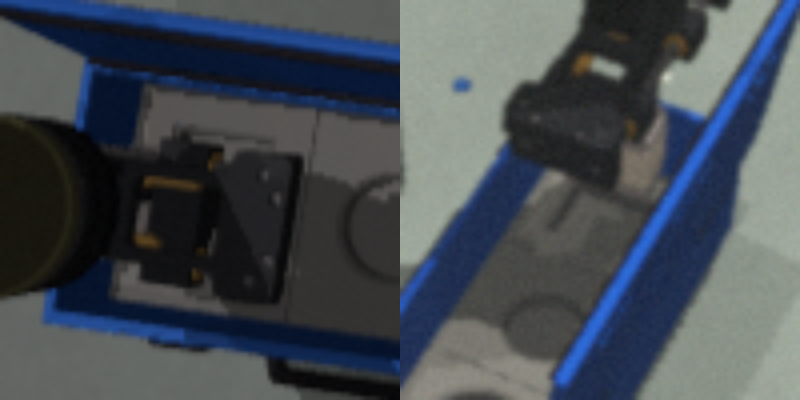

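Can is over the slot, about centred. I lower it the rest of the way.

```bash
python3 -m jog '[{"wx":0,"wy":0,"wz":0,"dx":0,"dy":0,"dz":-0.06,"hand":1},{"wx":0,"wy":0,"wz":0,"dx":0,"dy":0,"dz":-0.06,"hand":1},{"wx":0,"wy":0,"wz":0,"dx":0,"dy":0,"dz":-0.06,"hand":1},{"wx":0,"wy":0,"wz":0,"dx":0,"dy":0,"dz":0,"hand":1},{"wx":0,"wy":0,"wz":0,"dx":0,"dy":0,"dz":0,"hand":1}]' 20
python3 -m jog '[{"wx":0,"wy":0,"wz":0,"dx":0,"dy":0,"dz":-0.03,"hand":1},{"wx":0,"wy":0,"wz":0,"dx":0,"dy":0,"dz":-0.026,"hand":1},{"wx":0,"wy":0,"wz":0,"dx":0,"dy":0,"dz":0,"hand":1},{"wx":0,"wy":0,"wz":0,"dx":0,"dy":0,"dz":0,"hand":1}]' 20
```

```text
clock: 7.4
tool_pos: [0.5187, 0.3085, 0.0541]
eef_rot: [0.998, -0.06, 0.0, -0.0]
contact_force: [-0.3, -0.0, -1.0]
opening: 0.391
finger_force: 19.5
clock: 7.73
tool_pos: [0.5182, 0.3082, 0.0392]
eef_rot: [0.998, -0.06, -0.0, 0.0]
contact_force: [0.5, 0.2, -1.2]
opening: 0.387
finger_force: 19.5
```

```bash
python3 -m jog '[{"wx":0,"wy":0,"wz":0,"dx":0,"dy":0,"dz":-0.005,"hand":1},{"wx":0,"wy":0,"wz":0,"dx":0,"dy":0,"dz":0,"hand":0.45},{"wx":0,"wy":0,"wz":0,"dx":0,"dy":0,"dz":0,"hand":0.45},{"wx":0,"wy":0,"wz":0,"dx":0,"dy":0,"dz":0,"hand":0.45},{"wx":0,"wy":0,"wz":0,"dx":0,"dy":0,"dz":0,"hand":0.45}]' 20
python3 -m jog '[{"wx":0,"wy":0,"wz":0,"dx":0,"dy":0,"dz":0.04,"hand":0.45},{"wx":0,"wy":0,"wz":0,"dx":0,"dy":0,"dz":0.1,"hand":0.45},{"wx":0,"wy":0,"wz":0,"dx":0,"dy":0,"dz":0.15,"hand":0.45},{"wx":0,"wy":0,"wz":0,"dx":0,"dy":0,"dz":0.15,"hand":0.3},{"wx":0,"wy":0,"wz":0,"dx":0,"dy":0,"dz":0.15,"hand":0}]' 20
python3 -m jog '[{"wx":0,"wy":0,"wz":0,"dx":-0.02,"dy":-0.12,"dz":0,"hand":0},{"wx":0,"wy":0,"wz":0,"dx":-0.02,"dy":-0.15,"dz":0,"hand":0},{"wx":0,"wy":0,"wz":0,"dx":-0.02,"dy":-0.15,"dz":0,"hand":0},{"wx":0,"wy":0,"wz":0,"dx":-0.02,"dy":-0.15,"dz":0,"hand":0},{"wx":0,"wy":0,"wz":0,"dx":-0.02,"dy":-0.15,"dz":0,"hand":0}]' 20
python3 -m jog '[{"wx":0,"wy":0,"wz":0,"dx":-0.02,"dy":-0.15,"dz":0,"hand":0},{"wx":0,"wy":0,"wz":0,"dx":-0.04,"dy":-0.15,"dz":0,"hand":0},{"wx":0,"wy":0,"wz":0,"dx":-0.04,"dy":-0.15,"dz":0,"hand":0},{"wx":0,"wy":0,"wz":0,"dx":-0.04,"dy":-0.15,"dz":0,"hand":0},{"wx":0,"wy":0,"wz":0,"dx":-0.04,"dy":-0.15,"dz":0,"hand":0}]' 20
```

```text
clock: 8.15
tool_pos: [0.5185, 0.3084, 0.0383]
eef_rot: [0.998, -0.06, 0.0, -0.0]
contact_force: [-0.9, 0.6, 0.7]
opening: 0.55
finger_force: 0.0
clock: 8.57
tool_pos: [0.518, 0.308, 0.1878]
eef_rot: [0.998, -0.06, -0.0, 0.0]
contact_force: [0.5, -0.2, -0.7]
opening: 0.68
finger_force: 0.0
clock: 8.98
tool_pos: [0.4929, 0.1267, 0.1865]
eef_rot: [0.998, -0.06, 0.001, -0.0]
contact_force: [0.7, 0.0, -0.7]
opening: 0.998
finger_force: 0.0
clock: 9.4
tool_pos: [0.4477, -0.061, 0.1863]
eef_rot: [0.998, -0.06, 0.001, 0.0]
contact_force: [0.8, -0.7, -0.3]
opening: 1.0
finger_force: 0.0
```

```bash
python3 -m jog '[{"wx":0,"wy":0,"wz":0,"dx":-0.036,"dy":-0.1,"dz":0,"hand":0},{"wx":0,"wy":0,"wz":0,"dx":0,"dy":0,"dz":-0.1,"hand":0},{"wx":0,"wy":0,"wz":0,"dx":0,"dy":0,"dz":-0.1,"hand":0},{"wx":0,"wy":0,"wz":0,"dx":0,"dy":0,"dz":0,"hand":0},{"wx":0,"wy":0,"wz":0,"dx":0,"dy":0,"dz":0,"hand":0}]' 15
python3 -m jog '[{"wx":0,"wy":0,"wz":0,"dx":0,"dy":0,"dz":0,"hand":0},{"wx":0,"wy":0,"wz":0,"dx":0,"dy":0,"dz":0,"hand":0}]' 15
python3 - <<'E'
from h import *
t=r.snapshot("top")[...,::-1]; s=r.snapshot("scene")[...,::-1]
cv2.imwrite("pics/d.png",np.hstack([cv2.resize(t[180:280,80:180],(400,400)),cv2.resize(s[190:290,155:255],(400,400))]))
E
```

```text
clock: 9.82
tool_pos: [0.4387, -0.0842, 0.1356]
eef_rot: [0.998, -0.06, -0.001, -0.0]
contact_force: [0.1, 1.0, 0.6]
opening: 1.0
finger_force: 0.0
clock: 9.98
tool_pos: [0.4402, -0.084, 0.1367]
eef_rot: [0.998, -0.06, 0.001, 0.0]
contact_force: [-0.3, -0.5, -0.3]
opening: 1.001
finger_force: 0.0
```

View pics/d.png

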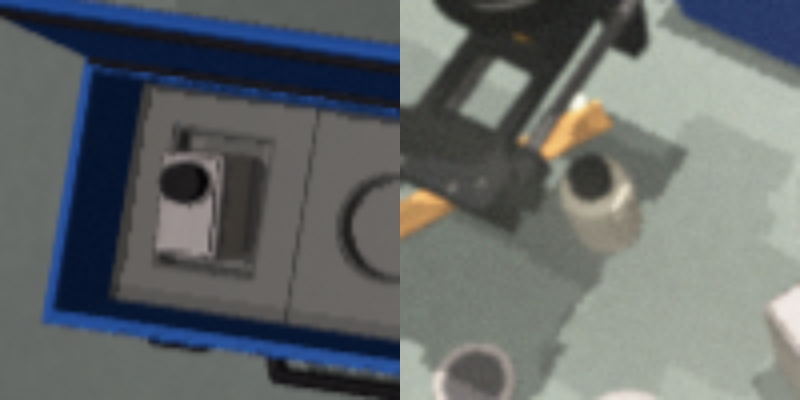

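Left: the can stands in the slot recess. Right: the bottle (600,195) is below the open fingers. I descend on it and grip.

```bash
python3 -m jog '[{"wx":0,"wy":0,"wz":0,"dx":-0.006,"dy":-0.02,"dz":0,"hand":0},{"wx":0,"wy":0,"wz":0,"dx":0,"dy":0,"dz":-0.13,"hand":0},{"wx":0,"wy":0,"wz":0,"dx":0,"dy":0,"dz":-0.13,"hand":0},{"wx":0,"wy":0,"wz":0,"dx":0,"dy":0,"dz":-0.13,"hand":0},{"wx":0,"wy":0,"wz":0,"dx":0,"dy":0,"dz":0,"hand":0}]' 15
python3 -m jog '[{"wx":0,"wy":0,"wz":0,"dx":0,"dy":0,"dz":-0.04,"hand":0},{"wx":0,"wy":0,"wz":0,"dx":0,"dy":0,"dz":-0.04,"hand":0},{"wx":0,"wy":0,"wz":0,"dx":0,"dy":0,"dz":0,"hand":0},{"wx":0,"wy":0,"wz":0,"dx":0,"dy":0,"dz":0,"hand":1},{"wx":0,"wy":0,"wz":0,"dx":0,"dy":0,"dz":0,"hand":1}]' 15
python3 -m jog '[{"wx":0,"wy":0,"wz":0,"dx":0,"dy":0,"dz":0,"hand":1},{"wx":0,"wy":0,"wz":0,"dx":0,"dy":0,"dz":0,"hand":1},{"wx":0,"wy":0,"wz":0,"dx":0,"dy":0,"dz":0,"hand":1},{"wx":0,"wy":0,"wz":0,"dx":0,"dy":0,"dz":0,"hand":1},{"wx":0,"wy":0,"wz":0,"dx":0,"dy":0,"dz":0,"hand":1}]' 15
python3 -m jog '[{"wx":0,"wy":0,"wz":0,"dx":0,"dy":0,"dz":0,"hand":1},{"wx":0,"wy":0,"wz":0,"dx":0,"dy":0,"dz":0,"hand":1},{"wx":0,"wy":0,"wz":0,"dx":0,"dy":0,"dz":0,"hand":1},{"wx":0,"wy":0,"wz":0,"dx":0,"dy":0,"dz":0,"hand":1}]' 15
```

```text
clock: 10.5
tool_pos: [0.4347, -0.0889, 0.0344]
eef_rot: [0.998, -0.06, -0.007, -0.001]
contact_force: [0.1, -0.3, 0.2]
opening: 0.998
finger_force: 0.0
clock: 10.92
tool_pos: [0.445, -0.0907, 0.0245]
eef_rot: [0.998, -0.06, -0.004, -0.001]
contact_force: [-0.2, -0.8, 1.3]
opening: 0.872
finger_force: 0.0
clock: 11.33
tool_pos: [0.444, -0.0905, 0.0233]
eef_rot: [0.998, -0.06, -0.006, -0.001]
contact_force: [0.8, -0.1, 0.5]
opening: 0.494
finger_force: 0.0
clock: 11.67
tool_pos: [0.444, -0.0905, 0.0233]
eef_rot: [0.998, -0.06, -0.006, -0.001]
contact_force: [-0.4, 1.0, 2.2]
opening: 0.449
finger_force: 15.0
```

```bash
python3 -m jog '[{"wx":0,"wy":0,"wz":0,"dx":0,"dy":0,"dz":0.08,"hand":1},{"wx":0,"wy":0,"wz":0,"dx":0,"dy":0,"dz":0.15,"hand":1},{"wx":0,"wy":0,"wz":0,"dx":0,"dy":0,"dz":0.15,"hand":1},{"wx":0,"wy":-0.006,"wz":0,"dx":0,"dy":0,"dz":0.15,"hand":1},{"wx":0,"wy":0,"wz":0,"dx":0,"dy":0,"dz":0.08,"hand":1}]' 15
python3 -m jog '[{"wx":0,"wy":0,"wz":0,"dx":0.03,"dy":0.1,"dz":0,"hand":1},{"wx":0,"wy":0,"wz":0,"dx":0.03,"dy":0.14,"dz":0,"hand":1},{"wx":0,"wy":0,"wz":0,"dx":0.03,"dy":0.14,"dz":0,"hand":1},{"wx":0,"wy":0,"wz":0,"dx":0.03,"dy":0.14,"dz":0,"hand":1},{"wx":0,"wy":0,"wz":0,"dx":0.03,"dy":0.14,"dz":0,"hand":1}]' 15
python3 -m jog '[{"wx":0,"wy":0,"wz":0,"dx":0.03,"dy":0.14,"dz":0,"hand":1},{"wx":0,"wy":0,"wz":0,"dx":0.03,"dy":0.14,"dz":0,"hand":1},{"wx":0,"wy":0,"wz":0,"dx":0.03,"dy":0.14,"dz":0,"hand":1},{"wx":0,"wy":0,"wz":0,"dx":0.03,"dy":0.1,"dz":0,"hand":1},{"wx":0,"wy":0,"wz":0,"dx":0,"dy":0,"dz":0,"hand":1}]' 15
python3 -m jog '[{"wx":0,"wy":0,"wz":0,"dx":0,"dy":0,"dz":0,"hand":1},{"wx":0,"wy":0,"wz":0,"dx":0,"dy":0,"dz":0,"hand":1},{"wx":0,"wy":0,"wz":0,"dx":0,"dy":0,"dz":0,"hand":1}]' 15
```

```text
clock: 12.08
tool_pos: [0.4443, -0.0908, 0.1789]
eef_rot: [0.998, -0.06, 0.002, -0.001]
contact_force: [-0.5, -0.3, -0.3]
opening: 0.448
finger_force: 15.0
clock: 12.5
tool_pos: [0.4813, 0.076, 0.1757]
eef_rot: [0.998, -0.06, -0.0, -0.001]
contact_force: [1.4, -0.4, -0.3]
opening: 0.446
finger_force: 15.0
clock: 12.92
tool_pos: [0.5119, 0.2126, 0.1753]
eef_rot: [0.998, -0.055, 0.001, -0.004]
contact_force: [0.5, 0.9, -0.9]
opening: 0.448
finger_force: 15.0
clock: 13.17
tool_pos: [0.5111, 0.2024, 0.1755]
eef_rot: [0.998, -0.061, -0.0, -0.0]
contact_force: [-0.0, 0.1, -0.4]
opening: 0.447
finger_force: 15.0
```

```bash
python3 -m jog '[{"wx":0,"wy":0,"wz":0,"dx":0,"dy":0.016,"dz":0,"hand":1},{"wx":0,"wy":0,"wz":0,"dx":0,"dy":0,"dz":-0.12,"hand":1},{"wx":0,"wy":0,"wz":0,"dx":0,"dy":0,"dz":-0.12,"hand":1},{"wx":0,"wy":0,"wz":0,"dx":0,"dy":0,"dz":-0.06,"hand":1},{"wx":0,"wy":0,"wz":0,"dx":0,"dy":0,"dz":0,"hand":1}]' 15
python3 -m jog '[{"wx":0,"wy":0,"wz":0,"dx":0,"dy":0,"dz":0,"hand":1},{"wx":0,"wy":0,"wz":0,"dx":0,"dy":0,"dz":0,"hand":1},{"wx":0,"wy":0,"wz":0,"dx":0,"dy":0,"dz":0,"hand":1}]' 15
python3 - <<'E'
from h import *
t=r.snapshot("top")[...,::-1]; s=r.snapshot("scene")[...,::-1]
cv2.imwrite("pics/e.png",np.hstack([cv2.resize(t[180:290,130:240],(400,400)),cv2.resize(s[90:200,210:320],(400,400))]))
E
```

```text
clock: 13.58
tool_pos: [0.5093, 0.2069, 0.0979]
eef_rot: [0.998, -0.061, -0.003, 0.0]
contact_force: [-0.7, -0.2, 0.0]
opening: 0.449
finger_force: 15.0
clock: 13.83
tool_pos: [0.5125, 0.2086, 0.1021]
eef_rot: [0.998, -0.06, 0.001, -0.002]
contact_force: [-0.7, 0.6, -1.2]
opening: 0.446
finger_force: 15.0
```

View pics/e.png

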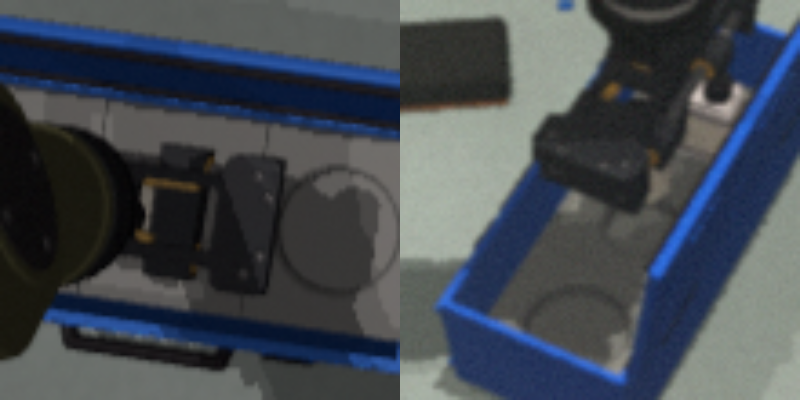

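Bottle hangs over the middle nest, the can still stands behind it. I lower and release.

```bash
python3 -m jog '[{"wx":0,"wy":0,"wz":0,"dx":0,"dy":-0.006,"dz":-0.06,"hand":1},{"wx":0,"wy":0,"wz":0,"dx":0,"dy":0,"dz":-0.06,"hand":1},{"wx":0,"wy":0,"wz":0,"dx":0,"dy":0,"dz":-0.05,"hand":1},{"wx":0,"wy":0,"wz":0,"dx":0,"dy":0,"dz":0,"hand":1},{"wx":0,"wy":0,"wz":0,"dx":0,"dy":0,"dz":0,"hand":1}]' 15
python3 -m jog '[{"wx":0,"wy":0,"wz":0,"dx":0,"dy":0,"dz":-0.03,"hand":1},{"wx":0,"wy":0,"wz":0,"dx":0,"dy":0,"dz":-0.02,"hand":1},{"wx":0,"wy":0,"wz":0,"dx":0,"dy":0,"dz":0,"hand":1},{"wx":0,"wy":0,"wz":0,"dx":0,"dy":0,"dz":0,"hand":1}]' 15
```

```text
clock: 14.35
tool_pos: [0.5115, 0.207, 0.0585]
eef_rot: [0.998, -0.06, -0.0, -0.001]
contact_force: [-0.1, 0.1, 0.1]
opening: 0.443
finger_force: 15.0
clock: 14.68
tool_pos: [0.5114, 0.2069, 0.0457]
eef_rot: [0.998, -0.06, -0.0, -0.001]
contact_force: [-0.8, 0.5, -0.2]
opening: 0.444
finger_force: 15.0
```

```bash
python3 -m jog '[{"wx":0,"wy":0,"wz":0,"dx":0,"dy":0,"dz":-0.016,"hand":1},{"wx":0,"wy":0,"wz":0,"dx":0,"dy":0,"dz":0,"hand":1},{"wx":0,"wy":0,"wz":0,"dx":0,"dy":0,"dz":0,"hand":0.38},{"wx":0,"wy":0,"wz":0,"dx":0,"dy":0,"dz":0,"hand":0.38},{"wx":0,"wy":0,"wz":0,"dx":0,"dy":0,"dz":0,"hand":0.38}]' 15
python3 -m jog '[{"wx":0,"wy":0,"wz":0,"dx":0,"dy":0,"dz":0.04,"hand":0.38},{"wx":0,"wy":0,"wz":0,"dx":0,"dy":0,"dz":0.12,"hand":0.38},{"wx":0,"wy":0,"wz":0,"dx":0,"dy":0,"dz":0.15,"hand":0.38},{"wx":0,"wy":0,"wz":0,"dx":0,"dy":0,"dz":0.15,"hand":0.3},{"wx":0,"wy":0,"wz":0,"dx":0,"dy":0,"dz":0.15,"hand":0}]' 15
python3 - <<'E'
from h import *
print(r.get_state()["q"].round(2))
c5=lambda p:np.array(p)/4.4+[290,170]
C=[onz("top",c5(p),.108)[:2].round(4) for p in((155,62),(250,130),(213,188),(117,118))];print("tall can",C)
print("tall tin",onz("top",c5((699,189)),.108).round(4))
E
```

```text
clock: 15.1
tool_pos: [0.5117, 0.207, 0.0419]
eef_rot: [0.998, -0.06, 0.0, -0.001]
contact_force: [-0.6, 1.1, -0.1]
opening: 0.615
finger_force: 0.0
clock: 15.52
tool_pos: [0.5111, 0.2067, 0.1966]
eef_rot: [0.998, -0.06, -0.0, -0.001]
contact_force: [0.8, 0.4, 0.3]
opening: 0.752
finger_force: 0.0
[-0.56  0.65  0.15  1.85 -0.15  0.65 -2.01]
tall can [array([ 0.6204, -0.109 ]), array([ 0.5897, -0.1533]), array([ 0.5625, -0.1365]), array([ 0.5941, -0.0918])]
tall tin [ 0.5663 -0.3591  0.108 ]
```

Bottle released. I move clear of the lid, then turn the closing line to world x for the tin, which keeps the gripper body away from the tall tin and tall can.

```bash
python3 -m jog '[{"wx":0,"wy":0,"wz":0,"dx":-0.02,"dy":-0.12,"dz":0,"hand":0},{"wx":0,"wy":0,"wz":0,"dx":-0.02,"dy":-0.15,"dz":0,"hand":0},{"wx":0,"wy":0,"wz":0,"dx":-0.02,"dy":-0.15,"dz":0,"hand":0},{"wx":0,"wy":0,"wz":0,"dx":-0.02,"dy":-0.15,"dz":0,"hand":0},{"wx":0,"wy":0,"wz":0.03,"dx":-0.02,"dy":-0.15,"dz":0,"hand":0}]' 25
python3 -m jog '[{"wx":0,"wy":0,"wz":0.06,"dx":0,"dy":-0.11,"dz":0,"hand":0},{"wx":0,"wy":0,"wz":0.06,"dx":0,"dy":-0.11,"dz":0,"hand":0},{"wx":0,"wy":0,"wz":0.06,"dx":0,"dy":-0.11,"dz":0,"hand":0},{"wx":0,"wy":0,"wz":0.06,"dx":0,"dy":-0.11,"dz":0,"hand":0},{"wx":0,"wy":0,"wz":0.06,"dx":0,"dy":-0.11,"dz":0,"hand":0}]' 25
python3 -m jog '[{"wx":0,"wy":0,"wz":0.06,"dx":0.02,"dy":-0.1,"dz":0,"hand":0},{"wx":0,"wy":0,"wz":0.06,"dx":0.02,"dy":-0.1,"dz":0,"hand":0},{"wx":0,"wy":0,"wz":0.06,"dx":0.02,"dy":-0.1,"dz":0,"hand":0},{"wx":0,"wy":0,"wz":0.06,"dx":0.02,"dy":-0.05,"dz":0,"hand":0},{"wx":0,"wy":0,"wz":0.06,"dx":0.02,"dy":0,"dz":0,"hand":0}]' 25
python3 -m jog '[{"wx":0,"wy":0,"wz":0.06,"dx":0,"dy":0,"dz":0,"hand":0},{"wx":0,"wy":0,"wz":0.06,"dx":0,"dy":0,"dz":0,"hand":0},{"wx":0,"wy":0,"wz":0.06,"dx":0,"dy":0,"dz":0,"hand":0},{"wx":0,"wy":0,"wz":0,"dx":0,"dy":0,"dz":0,"hand":0},{"wx":0,"wy":0,"wz":0,"dx":0,"dy":0,"dz":0,"hand":0}]' 25
```

```text
clock: 15.93
tool_pos: [0.486, 0.0255, 0.1952]
eef_rot: [1.0, -0.03, 0.001, -0.001]
contact_force: [0.9, -0.5, -0.9]
opening: 1.0
finger_force: 0.0
clock: 16.35
tool_pos: [0.4863, -0.1122, 0.1951]
eef_rot: [0.963, 0.269, -0.0, -0.001]
contact_force: [1.1, 0.2, -0.5]
opening: 1.003
finger_force: 0.0
clock: 16.77
tool_pos: [0.5107, -0.2032, 0.1948]
eef_rot: [0.842, 0.539, -0.002, 0.001]
contact_force: [0.3, 0.6, 0.5]
opening: 0.998
finger_force: 0.0
clock: 17.18
tool_pos: [0.5113, -0.1984, 0.1947]
eef_rot: [0.733, 0.68, -0.001, -0.001]
contact_force: [0.1, 0.0, 0.2]
opening: 1.0
finger_force: 0.0
```

```bash
python3 -m jog '[{"wx":0,"wy":0,"wz":0,"dx":0.023,"dy":-0.086,"dz":0,"hand":0},{"wx":0,"wy":0,"wz":0,"dx":0,"dy":0,"dz":-0.12,"hand":0},{"wx":0,"wy":0,"wz":0,"dx":0,"dy":0,"dz":-0.12,"hand":0},{"wx":0,"wy":0,"wz":0,"dx":0,"dy":0,"dz":0,"hand":0},{"wx":0,"wy":0,"wz":0,"dx":0,"dy":0,"dz":0,"hand":0}]' 25
python3 -m jog '[{"wx":0,"wy":0,"wz":0,"dx":0,"dy":0,"dz":0,"hand":0},{"wx":0,"wy":0,"wz":0,"dx":0,"dy":0,"dz":0,"hand":0}]' 25
python3 - <<'E'
from h import *
t=r.snapshot("top")[...,::-1]; s=r.snapshot("scene")[...,::-1]
cv2.imwrite("pics/f.png",np.hstack([cv2.resize(t[190:290,80:240],(400,250)),cv2.resize(s[240:340,140:300],(400,250))]))
E
```

```text
clock: 17.6
tool_pos: [0.5163, -0.2192, 0.1337]
eef_rot: [0.732, 0.681, -0.002, -0.002]
contact_force: [0.2, 0.1, -0.0]
opening: 0.996
finger_force: 0.0
clock: 17.77
tool_pos: [0.5185, -0.2195, 0.136]
eef_rot: [0.732, 0.681, -0.0, 0.0]
contact_force: [0.6, 0.7, 0.3]
opening: 1.001
finger_force: 0.0
```

View pics/f.png

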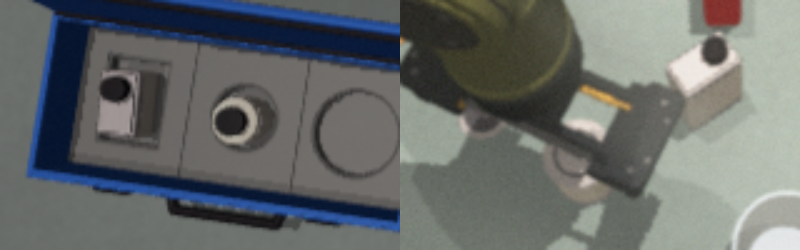

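Left: can and bottle stand in their recesses. Right: the gripper is over the short tin, the tall can clear at (705,80). I descend on the tin.

```bash
python3 -m jog '[{"wx":0,"wy":0,"wz":0,"dx":0,"dy":0,"dz":-0.1,"hand":0},{"wx":0,"wy":0,"wz":0,"dx":0,"dy":0,"dz":-0.1,"hand":0},{"wx":0,"wy":0,"wz":0,"dx":0,"dy":0,"dz":-0.1,"hand":0},{"wx":0,"wy":0,"wz":0,"dx":0,"dy":0,"dz":0,"hand":0},{"wx":0,"wy":0,"wz":0,"dx":0,"dy":0,"dz":0,"hand":0}]' 25
python3 -m jog '[{"wx":0,"wy":0,"wz":0,"dx":0,"dy":0,"dz":-0.08,"hand":0},{"wx":0,"wy":0,"wz":0,"dx":0,"dy":0,"dz":-0.07,"hand":0},{"wx":0,"wy":0,"wz":0,"dx":0,"dy":0,"dz":0,"hand":0},{"wx":0,"wy":0,"wz":0,"dx":0,"dy":0,"dz":0,"hand":0},{"wx":0,"wy":0,"wz":0,"dx":0,"dy":0,"dz":0,"hand":0}]' 25
```

```text
clock: 18.28
tool_pos: [0.517, -0.2193, 0.0593]
eef_rot: [0.732, 0.682, -0.001, -0.001]
contact_force: [-0.5, -0.9, 0.1]
opening: 1.001
finger_force: 0.0
clock: 18.7
tool_pos: [0.5184, -0.2198, 0.0235]
eef_rot: [0.732, 0.681, -0.0, 0.0]
contact_force: [-0.1, 0.3, 0.1]
opening: 1.002
finger_force: 0.0
```

```bash
python3 -m jog '[{"wx":0,"wy":0,"wz":0,"dx":0,"dy":0,"dz":0,"hand":1},{"wx":0,"wy":0,"wz":0,"dx":0,"dy":0,"dz":0,"hand":1},{"wx":0,"wy":0,"wz":0,"dx":0,"dy":0,"dz":0,"hand":1},{"wx":0,"wy":0,"wz":0,"dx":0,"dy":0,"dz":0,"hand":1},{"wx":0,"wy":0,"wz":0,"dx":0,"dy":0,"dz":0,"hand":1}]' 25
python3 -m jog '[{"wx":0,"wy":0,"wz":0,"dx":0,"dy":0,"dz":0,"hand":1},{"wx":0,"wy":0,"wz":0,"dx":0,"dy":0,"dz":0,"hand":1},{"wx":0,"wy":0,"wz":0,"dx":0,"dy":0,"dz":0,"hand":1},{"wx":0,"wy":0,"wz":0,"dx":0,"dy":0,"dz":0,"hand":1}]' 25
python3 -m jog '[{"wx":0,"wy":0,"wz":0,"dx":0,"dy":0,"dz":0.08,"hand":1},{"wx":0,"wy":0,"wz":0,"dx":0,"dy":0,"dz":0.15,"hand":1},{"wx":0,"wy":0,"wz":0,"dx":0,"dy":0,"dz":0.15,"hand":1},{"wx":0,"wy":0,"wz":0,"dx":0,"dy":0,"dz":0.15,"hand":1},{"wx":0,"wy":0,"wz":0,"dx":0,"dy":0,"dz":0.15,"hand":1}]' 25
```

```text
clock: 19.12
tool_pos: [0.5172, -0.2196, 0.022]
eef_rot: [0.732, 0.682, -0.001, -0.001]
contact_force: [-0.8, -0.3, 0.8]
opening: 0.647
finger_force: 0.6
clock: 19.45
tool_pos: [0.5171, -0.2196, 0.0219]
eef_rot: [0.732, 0.682, -0.001, -0.001]
contact_force: [-0.4, 0.5, 5.3]
opening: 0.627
finger_force: 25.0
clock: 19.87
tool_pos: [0.5166, -0.2193, 0.1929]
eef_rot: [0.732, 0.682, -0.001, -0.001]
contact_force: [0.7, -1.1, -1.1]
opening: 0.626
finger_force: 25.0
```

```bash
python3 -m jog '[{"wx":0,"wy":0,"wz":-0.058,"dx":-0.01,"dy":0.04,"dz":0,"hand":1},{"wx":0,"wy":0,"wz":-0.058,"dx":-0.01,"dy":0.07,"dz":0,"hand":1},{"wx":0,"wy":0,"wz":-0.058,"dx":-0.01,"dy":0.07,"dz":0,"hand":1},{"wx":0,"wy":0,"wz":-0.058,"dx":-0.01,"dy":0.07,"dz":0,"hand":1},{"wx":0,"wy":0,"wz":-0.058,"dx":-0.01,"dy":0.07,"dz":0,"hand":1}]' 25
python3 -m jog '[{"wx":0,"wy":0,"wz":-0.058,"dx":-0.01,"dy":0.08,"dz":0,"hand":1},{"wx":0,"wy":0,"wz":-0.058,"dx":-0.01,"dy":0.08,"dz":0,"hand":1},{"wx":0,"wy":0,"wz":-0.058,"dx":-0.01,"dy":0.08,"dz":0,"hand":1},{"wx":0,"wy":0,"wz":-0.058,"dx":-0.01,"dy":0.08,"dz":0,"hand":1},{"wx":0,"wy":0,"wz":-0.058,"dx":0,"dy":0.08,"dz":0,"hand":1}]' 25
python3 -m jog '[{"wx":0,"wy":0,"wz":-0.058,"dx":0,"dy":0.08,"dz":0,"hand":1},{"wx":0,"wy":0,"wz":-0.058,"dx":0,"dy":0.08,"dz":0,"hand":1},{"wx":0,"wy":0,"wz":-0.058,"dx":0,"dy":0.08,"dz":0,"hand":1},{"wx":0,"wy":0,"wz":-0.058,"dx":0,"dy":0.08,"dz":0,"hand":1},{"wx":0,"wy":0,"wz":0,"dx":0,"dy":0.08,"dz":0,"hand":1}]' 25
python3 -m jog '[{"wx":0,"wy":0,"wz":0,"dx":0,"dy":0.1,"dz":0,"hand":1},{"wx":0,"wy":0,"wz":0,"dx":0,"dy":0.1,"dz":0,"hand":1},{"wx":0,"wy":0,"wz":0,"dx":0,"dy":0,"dz":0,"hand":1},{"wx":0,"wy":0,"wz":0,"dx":0,"dy":0,"dz":0,"hand":1},{"wx":0,"wy":0,"wz":0,"dx":0,"dy":0,"dz":0,"hand":1}]' 25
```

```text
clock: 20.28
tool_pos: [0.5043, -0.1388, 0.1914]
eef_rot: [0.897, 0.441, -0.001, -0.001]
contact_force: [1.4, 0.1, -0.8]
opening: 0.628
finger_force: 25.0
clock: 20.7
tool_pos: [0.4938, -0.0385, 0.1913]
eef_rot: [0.986, 0.166, -0.001, -0.001]
contact_force: [0.1, 0.1, -1.7]
opening: 0.632
finger_force: 25.0
clock: 21.12
tool_pos: [0.4944, 0.0617, 0.1913]
eef_rot: [0.998, -0.064, -0.0, -0.001]
contact_force: [-0.4, 0.0, -0.6]
opening: 0.632
finger_force: 25.0
clock: 21.53
tool_pos: [0.4944, 0.1099, 0.1914]
eef_rot: [0.998, -0.062, -0.0, -0.001]
contact_force: [-0.6, 0.3, -2.0]
opening: 0.632
finger_force: 25.0
```

```bash
python3 -m jog '[{"wx":0,"wy":0,"wz":0,"dx":0,"dy":0,"dz":-0.1,"hand":1},{"wx":0,"wy":0,"wz":0,"dx":0,"dy":0,"dz":-0.12,"hand":1},{"wx":0,"wy":0,"wz":0,"dx":0,"dy":0,"dz":-0.1,"hand":1},{"wx":0,"wy":0,"wz":0,"dx":0,"dy":0,"dz":0,"hand":1},{"wx":0,"wy":0,"wz":0,"dx":0,"dy":0,"dz":0,"hand":1}]' 25
python3 -m jog '[{"wx":0,"wy":0,"wz":0,"dx":0,"dy":0,"dz":0,"hand":1},{"wx":0,"wy":0,"wz":0,"dx":0,"dy":0,"dz":0,"hand":1}]' 25
python3 - <<'E'
from h import *
t=r.snapshot("top")[...,::-1]; s=r.snapshot("scene")[...,::-1]
cv2.imwrite("pics/g.png",np.hstack([cv2.resize(t[190:300,160:270],(400,400)),cv2.resize(s[110:220,200:310],(400,400))]))
E
```

```text
clock: 21.95
tool_pos: [0.494, 0.1088, 0.1111]
eef_rot: [0.998, -0.063, -0.001, -0.0]
contact_force: [0.5, 0.1, -1.9]
opening: 0.629
finger_force: 25.0
clock: 22.12
tool_pos: [0.4959, 0.1101, 0.1132]
eef_rot: [0.998, -0.062, 0.001, -0.001]
contact_force: [-0.4, -0.2, -0.2]
opening: 0.63
finger_force: 25.0
```

View pics/g.png

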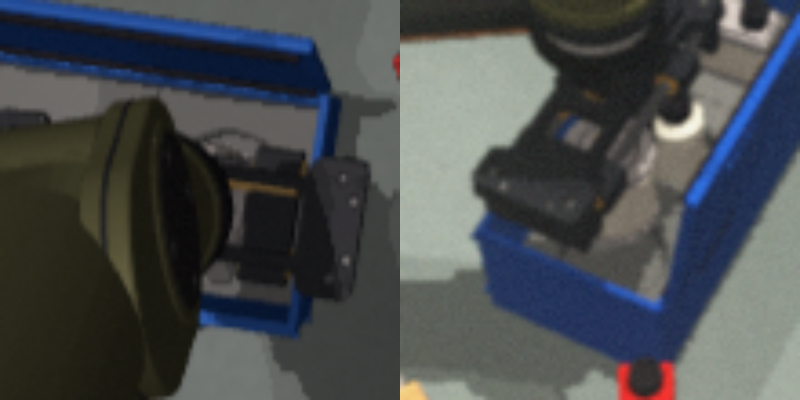

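Tin hangs inside the near nest with the fingers inside the end wall. I lower in two steps, watching the force.

```bash
python3 -m jog '[{"wx":0,"wy":0,"wz":0,"dx":-0.004,"dy":0,"dz":-0.07,"hand":1},{"wx":0,"wy":0,"wz":0,"dx":0,"dy":0,"dz":-0.07,"hand":1},{"wx":0,"wy":0,"wz":0,"dx":0,"dy":0,"dz":-0.07,"hand":1},{"wx":0,"wy":0,"wz":0,"dx":0,"dy":0,"dz":0,"hand":1},{"wx":0,"wy":0,"wz":0,"dx":0,"dy":0,"dz":0,"hand":1}]' 25
python3 -m jog '[{"wx":0,"wy":0,"wz":0,"dx":0,"dy":0,"dz":-0.03,"hand":1},{"wx":0,"wy":0,"wz":0,"dx":0,"dy":0,"dz":-0.03,"hand":1},{"wx":0,"wy":0,"wz":0,"dx":0,"dy":0,"dz":0,"hand":1},{"wx":0,"wy":0,"wz":0,"dx":0,"dy":0,"dz":0,"hand":1}]' 25
```

```text
clock: 22.63
tool_pos: [0.4937, 0.1105, 0.0595]
eef_rot: [0.998, -0.062, -0.0, -0.001]
contact_force: [-1.1, -0.6, -1.4]
opening: 0.629
finger_force: 25.0
clock: 22.97
tool_pos: [0.4936, 0.1104, 0.0442]
eef_rot: [0.998, -0.062, -0.0, -0.001]
contact_force: [0.1, -0.3, -2.2]
opening: 0.629
finger_force: 25.0
```

```bash
python3 -m jog '[{"wx":0,"wy":0,"wz":0,"dx":0,"dy":0,"dz":-0.016,"hand":1},{"wx":0,"wy":0,"wz":0,"dx":0,"dy":0,"dz":0,"hand":1},{"wx":0,"wy":0,"wz":0,"dx":0,"dy":0,"dz":0,"hand":0.28},{"wx":0,"wy":0,"wz":0,"dx":0,"dy":0,"dz":0,"hand":0.28},{"wx":0,"wy":0,"wz":0,"dx":0,"dy":0,"dz":0,"hand":0.28}]' 25
python3 -m jog '[{"wx":0,"wy":0,"wz":0,"dx":0,"dy":0,"dz":0.04,"hand":0.28},{"wx":0,"wy":0,"wz":0,"dx":0,"dy":0,"dz":0.1,"hand":0.28},{"wx":0,"wy":0,"wz":0,"dx":0,"dy":0,"dz":0.15,"hand":0.28},{"wx":0,"wy":0,"wz":0,"dx":0,"dy":0,"dz":0.15,"hand":0.28},{"wx":0,"wy":0,"wz":0,"dx":0,"dy":0,"dz":0.15,"hand":0.5}]' 25
python3 -m jog '[{"wx":0,"wy":0,"wz":0,"dx":0,"dy":0,"dz":0.15,"hand":1},{"wx":0,"wy":0,"wz":0,"dx":0,"dy":0,"dz":0.15,"hand":1},{"wx":0,"wy":0,"wz":0,"dx":0,"dy":0,"dz":0.15,"hand":1},{"wx":0,"wy":0,"wz":0,"dx":0,"dy":0,"dz":0.1,"hand":1},{"wx":0,"wy":0,"wz":0,"dx":0,"dy":0,"dz":0,"hand":1}]' 25
```

```text
clock: 23.38
tool_pos: [0.4939, 0.1105, 0.0404]
eef_rot: [0.998, -0.062, 0.0, -0.001]
contact_force: [-0.2, -0.1, -0.8]
opening: 0.717
finger_force: 0.0
clock: 23.8
tool_pos: [0.4932, 0.1103, 0.19]
eef_rot: [0.998, -0.062, -0.0, -0.001]
contact_force: [0.5, 0.6, -0.4]
opening: 0.669
finger_force: 0.0
clock: 24.22
tool_pos: [0.4964, 0.1108, 0.3314]
eef_rot: [0.998, -0.062, 0.006, -0.003]
contact_force: [0.6, 0.3, -0.4]
opening: 0.294
finger_force: 0.0
```

```bash
python3 -m jog '[{"wx":0,"wy":0,"wz":0,"dx":0.12,"dy":0.06,"dz":0,"hand":1},{"wx":0,"wy":0,"wz":0,"dx":0.12,"dy":0.06,"dz":0,"hand":1},{"wx":0,"wy":0,"wz":0,"dx":0.12,"dy":0.06,"dz":0,"hand":1},{"wx":0,"wy":0,"wz":0,"dx":0.12,"dy":0.06,"dz":0,"hand":1},{"wx":0,"wy":0,"wz":0,"dx":0.12,"dy":0.06,"dz":0,"hand":1}]' 25
python3 -m jog '[{"wx":0,"wy":0,"wz":0,"dx":0.02,"dy":0.01,"dz":0,"hand":1},{"wx":0,"wy":0,"wz":0,"dx":0,"dy":0,"dz":0,"hand":1},{"wx":0,"wy":0,"wz":0,"dx":0,"dy":0,"dz":0,"hand":1}]' 25
python3 - <<'E'
from h import *
t=r.snapshot("top")[...,::-1]; s=r.snapshot("scene")[...,::-1]
cv2.imwrite("pics/i.png",np.hstack([cv2.resize(t[130:300,60:260],(400,340)),cv2.resize(s[30:230,180:380],(400,340))]))
E
```

```text
clock: 24.63
tool_pos: [0.6441, 0.186, 0.3249]
eef_rot: [0.998, -0.062, -0.001, -0.001]
contact_force: [1.0, 0.0, 0.7]
opening: 0.007
finger_force: 0.0
clock: 24.88
tool_pos: [0.6476, 0.1872, 0.3245]
eef_rot: [0.998, -0.062, -0.001, -0.0]
contact_force: [0.0, -0.4, 0.2]
opening: 0.006
finger_force: 0.0
```

View pics/i.png

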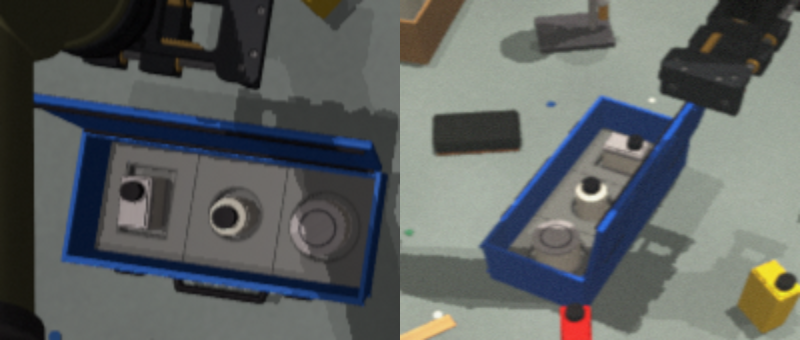

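All three stand in their recesses; the gripper is beyond the lid. I lower the shut fingers behind the lid's free edge and pull it over.

```bash
python3 -m jog '[{"wx":0,"wy":0,"wz":0,"dx":0,"dy":0,"dz":-0.12,"hand":1},{"wx":0,"wy":0,"wz":0,"dx":0,"dy":0,"dz":-0.13,"hand":1},{"wx":0,"wy":0,"wz":0,"dx":0,"dy":0,"dz":-0.13,"hand":1},{"wx":0,"wy":0,"wz":0,"dx":0,"dy":0,"dz":-0.13,"hand":1},{"wx":0,"wy":0,"wz":0,"dx":0,"dy":0,"dz":0,"hand":1}]' 25
python3 -m jog '[{"wx":0,"wy":0,"wz":0,"dx":-0.06,"dy":0.007,"dz":0,"hand":1},{"wx":0,"wy":0,"wz":0,"dx":-0.06,"dy":0.007,"dz":0,"hand":1},{"wx":0,"wy":0,"wz":0,"dx":-0.06,"dy":0.007,"dz":0,"hand":1},{"wx":0,"wy":0,"wz":0,"dx":-0.06,"dy":0.007,"dz":0,"hand":1},{"wx":0,"wy":0,"wz":0,"dx":0,"dy":0,"dz":0,"hand":1}]' 25
```

```text
clock: 25.4
tool_pos: [0.6432, 0.1862, 0.192]
eef_rot: [0.998, -0.062, -0.006, 0.001]
contact_force: [-0.5, 0.0, -0.4]
opening: 0.007
finger_force: 0.0
clock: 25.82
tool_pos: [0.587, 0.1954, 0.2005]
eef_rot: [0.998, -0.062, 0.0, -0.002]
contact_force: [-0.8, -0.1, 0.1]
opening: 0.005
finger_force: 0.0
```

```bash
python3 -m jog '[{"wx":0,"wy":0,"wz":0,"dx":-0.06,"dy":0.007,"dz":0,"hand":1},{"wx":0,"wy":0,"wz":0,"dx":-0.06,"dy":0.007,"dz":0,"hand":1},{"wx":0,"wy":0,"wz":0,"dx":-0.058,"dy":0.007,"dz":-0.012,"hand":1},{"wx":0,"wy":0,"wz":0,"dx":-0.058,"dy":0.007,"dz":-0.012,"hand":1},{"wx":0,"wy":0,"wz":0,"dx":0,"dy":0,"dz":0,"hand":1}]' 25
python3 - <<'E'
from h import *
t=r.snapshot("top")[...,::-1]; s=r.snapshot("scene")[...,::-1]
cv2.imwrite("pics/j.png",np.hstack([cv2.resize(t[130:300,60:260],(400,340)),cv2.resize(s[30:230,180:380],(400,340))]))
E
```

```text
clock: 26.23
tool_pos: [0.5281, 0.2023, 0.1928]
eef_rot: [0.998, -0.061, -0.001, -0.001]
contact_force: [-0.4, 0.2, 0.3]
opening: 0.006
finger_force: 0.0
```

View pics/j.png

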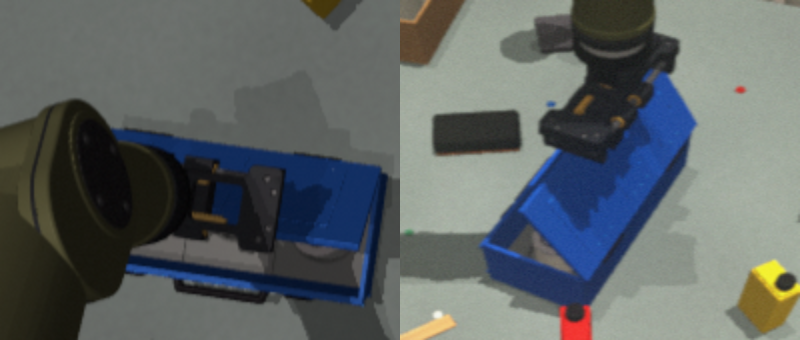

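Lid is well over (about 45–50°) and follows the fingers. I continue along the arc and press it down.

```bash
python3 -m jog '[{"wx":0,"wy":0,"wz":0,"dx":-0.05,"dy":0.006,"dz":-0.028,"hand":1},{"wx":0,"wy":0,"wz":0,"dx":-0.05,"dy":0.006,"dz":-0.028,"hand":1},{"wx":0,"wy":0,"wz":0,"dx":-0.038,"dy":0.005,"dz":-0.04,"hand":1},{"wx":0,"wy":0,"wz":0,"dx":-0.038,"dy":0.005,"dz":-0.04,"hand":1},{"wx":0,"wy":0,"wz":0,"dx":0,"dy":0,"dz":0,"hand":1}]' 25
python3 -m jog '[{"wx":0,"wy":0,"wz":0,"dx":-0.028,"dy":0.003,"dz":-0.05,"hand":1},{"wx":0,"wy":0,"wz":0,"dx":-0.028,"dy":0.003,"dz":-0.05,"hand":1},{"wx":0,"wy":0,"wz":0,"dx":-0.014,"dy":0,"dz":-0.03,"hand":1},{"wx":0,"wy":0,"wz":0,"dx":-0.014,"dy":0,"dz":-0.03,"hand":1},{"wx":0,"wy":0,"wz":0,"dx":0,"dy":0,"dz":0,"hand":1}]' 25
python3 -m jog '[{"wx":0,"wy":0,"wz":0,"dx":0,"dy":0,"dz":0,"hand":1},{"wx":0,"wy":0,"wz":0,"dx":0,"dy":0,"dz":0,"hand":1}]' 25
```

```text
clock: 26.75
tool_pos: [0.4847, 0.2073, 0.1569]
eef_rot: [0.998, -0.062, -0.001, -0.001]
contact_force: [0.1, -0.1, -0.0]
opening: 0.009
finger_force: 0.0
clock: 27.17
tool_pos: [0.4644, 0.2087, 0.1169]
eef_rot: [0.998, -0.062, -0.001, -0.001]
contact_force: [-0.4, 0.4, -0.9]
opening: 0.007
finger_force: 0.0
clock: 27.33
tool_pos: [0.4654, 0.2089, 0.1181]
eef_rot: [0.998, -0.062, 0.0, -0.001]
contact_force: [0.2, 0.5, 0.1]
opening: 0.003
finger_force: 0.0
```

```bash
python3 -m jog '[{"wx":0,"wy":0,"wz":0,"dx":0,"dy":0,"dz":-0.024,"hand":1},{"wx":0,"wy":0,"wz":0,"dx":0,"dy":0,"dz":-0.024,"hand":1},{"wx":0,"wy":0,"wz":0,"dx":0,"dy":0,"dz":0,"hand":1},{"wx":0,"wy":0,"wz":0,"dx":0,"dy":0,"dz":0,"hand":1}]' 25
python3 -m jog '[{"wx":0,"wy":0,"wz":0,"dx":0,"dy":0,"dz":-0.008,"hand":1},{"wx":0,"wy":0,"wz":0,"dx":0,"dy":0,"dz":0,"hand":1}]' 25
python3 -m jog '[{"wx":0,"wy":0,"wz":0,"dx":0,"dy":0,"dz":-0.004,"hand":1},{"wx":0,"wy":0,"wz":0,"dx":0,"dy":0,"dz":0,"hand":1}]' 25
```

```text
clock: 27.67
tool_pos: [0.4645, 0.2088, 0.1053]
eef_rot: [0.998, -0.062, -0.0, -0.001]
contact_force: [0.0, 0.5, 0.0]
opening: 0.005
finger_force: 0.0
clock: 27.83
tool_pos: [0.4648, 0.2089, 0.1036]
eef_rot: [0.998, -0.062, 0.0, -0.001]
contact_force: [-0.5, -0.1, -0.1]
opening: 0.007
finger_force: 0.0
clock: 28.0
tool_pos: [0.4648, 0.209, 0.1034]
eef_rot: [0.998, -0.062, 0.0, -0.001]
contact_force: [-0.2, 0.0, 6.5]
opening: 0.01
finger_force: 3.6
```

```bash
python3 -m jog '[{"wx":0,"wy":0,"wz":0,"dx":0,"dy":0,"dz":-0.004,"hand":1},{"wx":0,"wy":0,"wz":0,"dx":0,"dy":0,"dz":0,"hand":1}]' 25
python3 -m jog '[{"wx":0,"wy":0,"wz":0,"dx":0,"dy":0,"dz":0.04,"hand":1},{"wx":0,"wy":0,"wz":0,"dx":0,"dy":0,"dz":0.12,"hand":1},{"wx":0,"wy":0,"wz":0,"dx":0,"dy":0,"dz":0.15,"hand":1},{"wx":0,"wy":0,"wz":0,"dx":0,"dy":0,"dz":0.15,"hand":1},{"wx":0,"wy":0,"wz":0,"dx":0,"dy":0,"dz":0.1,"hand":1}]' 25
python3 -m jog '[{"wx":0,"wy":0,"wz":0,"dx":0,"dy":-0.15,"dz":0,"hand":1},{"wx":0,"wy":0,"wz":0,"dx":0,"dy":-0.15,"dz":0,"hand":1},{"wx":0,"wy":0,"wz":0,"dx":0,"dy":-0.15,"dz":0,"hand":1},{"wx":0,"wy":0,"wz":0,"dx":0,"dy":-0.15,"dz":0,"hand":1},{"wx":0,"wy":0,"wz":0,"dx":0,"dy":-0.15,"dz":0,"hand":1}]' 25
python3 -m jog '[{"wx":0,"wy":0,"wz":0,"dx":0,"dy":0,"dz":0,"hand":1},{"wx":0,"wy":0,"wz":0,"dx":0,"dy":0,"dz":0,"hand":1},{"wx":0,"wy":0,"wz":0,"dx":0,"dy":0,"dz":0,"hand":1}]' 25
python3 - <<'E'
from h import *
t=r.snapshot("top")[...,::-1]; s=r.snapshot("scene")[...,::-1]
cv2.imwrite("pics/k.png",np.hstack([cv2.resize(t[160:300,60:260],(400,280)),cv2.resize(s[60:260,160:360],(400,280))]))
E
```

```text
clock: 28.17
tool_pos: [0.4648, 0.209, 0.1033]
eef_rot: [0.998, -0.062, 0.0, -0.002]
contact_force: [-2.6, -0.6, 16.6]
opening: 0.006
finger_force: 8.4
clock: 28.58
tool_pos: [0.4656, 0.2091, 0.2451]
eef_rot: [0.998, -0.062, 0.002, -0.002]
contact_force: [-0.0, -0.1, -1.5]
opening: 0.011
finger_force: 0.0
clock: 29.0
tool_pos: [0.4644, 0.0199, 0.2422]
eef_rot: [0.998, -0.062, 0.0, -0.001]
contact_force: [0.9, -0.5, -0.7]
opening: 0.008
finger_force: 0.0
clock: 29.25
tool_pos: [0.4648, 0.022, 0.2419]
eef_rot: [0.998, -0.062, 0.0, -0.002]
contact_force: [-0.4, 0.4, 0.3]
opening: 0.009
finger_force: 0.0
```

View pics/k.png

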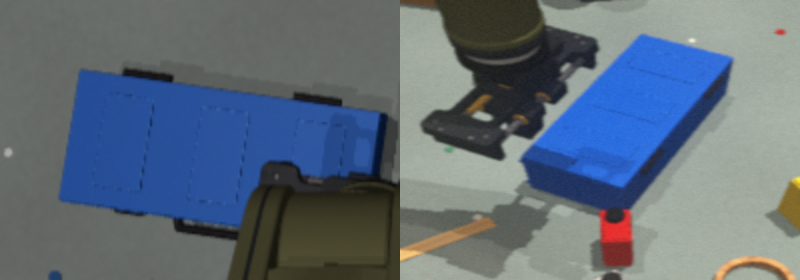

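The lid lies flat on the rim: the fingers met it at 0.1033 m against 0.103 m expected, firm at 16.6 N. The robot now touches nothing, so I hand in.

```bash
python3 -c "
from plant import r
print(r.finish_job())"
```

```text
the job is handed in; nothing more can be done
None
```

The short tin, short can and small bottle are packed in their matching nests and the lid is shut flat on the rim; the tall tin and tall can were not touched, and the job was handed in at about 29 s, with no verdict shown.

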